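# Complete the bit carrier and hold it up level

## Robot

A 6-joint arm with a two-finger parallel gripper is mounted at the origin on the work surface. World frame = base frame: x ahead of the robot, y to its left, z up, the work surface at z = 0. Lengths are in mm, angles in rad, forces in N, time in s.
With the tool pointing down it reaches from about 400 to 825 mm from the base axis. Payload 7 kg.
Tool frame: the origin (TCP) lies at the centre of the arm's flange, where the gripper is bolted on; the fingertips stand 178 mm ahead of it and the grasp point (between the pads) lies 159 mm ahead of it; z points along the fingers, x is the direction in which the jaws open and shut, and the axes are right-handed (so a half turn about z gives the same grasp; the last joint's range is limited). The gripper opens to 88 mm and grips with 3 to 60 N. Pads are 19 mm wide; open, the fingers measure 130 mm over their backs; the gripper's body (78 mm by 193 mm) begins 47 mm behind the grasp point.
Start: joints at [1.441, 0.359, 0.012, 0, -1.224, -0.288], TCP at [273.888, 616.913, 404.661] pointing down, gripper open.
Joint ranges: [-3.07, 3.07], [-1.43, 2.12], [-1.02, 1.25], [-3.03, 1.67], [-3.05, -0], [-3.03, 3.03]. Speed limits (rad/s): [2.39, 2.39, 3.01, 3.14, 3.14, 3.14].

## Interface

Orientations are given as [roll, pitch, yaw] about the fixed x, y, z axes, in that order (R = Rz(yaw) Ry(pitch) Rx(roll)).
In Python, from rig import observe, snapshot, camera_info, sign_off, search_frame, cut_out, tip_of gives the robot as it stands.
- The arm moves only by the shell command python3 -m creep 'ROWS' [OPENING]. ROWS is text: rows parted by semicolons, each of 4 numbers parted by spaces: the shift along the tool's x, y, z in cm, then the turn about the tool's z in rad. A call has 1 to 12 rows; each row is the pose to reach, as a shift and turn from the pose commanded when the call began, along the tool's axes at that moment; what a row does not reach only later rows make up. A row lasts 1/10 s, in which the tool goes at most 50 mm and 8.59 degrees, less where a joint would pass 70% of its speed; a pose out of reach is approached as far as the arm can. A call with a gripper value outside its range is refused whole. OPENING is the closure, from 0 (fully open) to 1 (shut), set as the call begins (- or left out, the last holds). The fingers move at their own pace and stop on an object; the grip force is fixed at half the most. Time passes only in rows, so rows that repeat a pose let the fingers close. It gives the time, the measured TCP pose, the force and the opening at its end, in the units of the state.
- observe(): the state, without advancing time (a new reading comes with each control period).
- snapshot(name): name is "side" or "top"; returns the picture (420x560x3 uint8, blue, green, red); there is no depth.
- camera_info(name): a dict with "K" (3x3 intrinsics, pixels), "extrinsics" (4x4, takes a point from world to camera coordinates). Camera axes: x right, y down, z forward; pixel columns grow to the right and rows downward; lengths in mm; the calibration is good to about 2 mm. A picture is of the moment at which its call begins. camera_info takes no time and is no camera call.
- sign_off(): hands the job in, once; it reports no verdict.
Trained networks look in the newest picture that a camera, given by its name, has taken for a name from the list of things; names that differ only in an ending like _2 or _b are one class to them, and where a whole thing is asked for, a point or a joint stands for the part that bears it (a point fixed in the world has none). Each returns a list of dicts, best first, with "conf" (0 to 1); they miss things now and then, are a little off and sometimes report something else, mostly with a low value. They report only what shows in the picture. A call takes as long as a camera call. They do not tell look-alikes from the thing itself.
- search_frame(camera, target): "xy" ([column, row] in pixels, amid what is visible of it).
- cut_out(camera, target): "region" (420x560 bool, what is visible of it) and "xy" ([column, row] in pixels, amid what is visible of it).
- tip_of(camera, target): "xy" ([column, row] in pixels: a listed point, or the origin of a listed thing).
The state is a dict: "time_s": time; "joints": joint angles; "joint_vel": joint speeds; "joint_efforts": joint torques, N m; "eef_pos": TCP position; "tool_rot": TCP orientation; "ft_force": force on the tool from outside, world axes, zero at the start; "moment": the same for the moment, N m; "gripper_width": finger opening in mm.
Only numpy, scipy, OpenCV 4.12 (cv2) and the standard library are available. Lean on these libraries where they do the work, as an engineer would, in place of code of your own. Each camera call takes 0.05 s, during which the arm holds its last target.

## Task

Take the bit insert that fits the empty pocket of the grey carrier, and push it down firmly into the pocket until it is flush, while the carrier stands on its mat. Then lift the carrier by its handle, with the tin still in its well, about ten centimetres clear of the mat, and finish holding it there in the air, level and still: do not put it down or let go. Leave the other things on the bench where they are.

Things in the scene. Friction and masses are not known exactly. Their poses are not given: they have to be found in the camera images.
- carrier: Loose grey plastic carrier, a slab 220 x 90 x 28 mm (x, y, z), 0.4 kg, on a fixed black rubber mat (240 x 110 x 6 mm, lying on the bench). Origin: centre of the underside; z up, x along its length; any yaw. At its -x end an empty rectangular pocket, at its +x end a round well with a tin, over its middle a handle.
- pocket (a point): Centre of the floor of the carrier's empty pocket, at (-72, 0, 10) mm in the carrier's frame; axes as the carrier's. The pocket is 52 mm (x) by 44 mm (y), 18 mm deep, open at the top face of the slab (28 mm above the carrier's underside), with a small chamfer.
- handle (a point): Centre of the carrier's handle bar, at (0, 0, 68) mm in the carrier's frame, same axes. The bar lies along x: 84 mm long, 16 wide (y), 20 high, 30 mm free below it to the slab; posts 8 (x) x 14 (y) mm at x = +-34 mm. Grip it from above across its width. With insert and tin in place the carrier balances about the middle of the bar.
- well (a point): Centre of the floor of the round well, 44 mm across and 18 mm deep, at (72, 0, 10) mm in the carrier's frame, in which the tin stands.
- tin: Loose closed metal tin, 40 mm across, 42 mm high, about 0.12 kg, standing in the carrier's well. Origin: centre of its underside.
- insert: The bit insert that fits, loose on the bench beside the carrier, left or right: plastic, 0.12 kg. Foot grey, 48 x 40 x 18 mm (x, y, z), lowest 5 mm tapered to 42 x 34; on it a black grip tab 34 (x) x 12 (y) mm, 32 high (50 in all), six bit ends 3 mm high along it. Origin: centre of underside; z up. Fits either way round. Flush: underside on the pocket's floor, foot's top level with the slab's.
- round_insert: Another bit insert, which does not fit: as the first in tab, bits, height and material, but its foot is a round disc 56 mm across, 18 mm high. It stands loose on the bench on the other side. Origin: centre of the underside. To be left alone.
- bearing: Bystander: steel ring 48 mm across, 14 mm high, lying on the bench. Origin: centre of the underside.
- disc: Bystander: flat dark grinding disc, 100 mm across, 6 mm high. Origin: centre of the underside.
- bottle: Bystander: upright white bottle, 60 mm across, 150 mm high. Origin: centre of the underside.
- screwdriver: Bystander: screwdriver 200 mm long, lying beyond the carrier. Its x axis runs along it.
- brush: Bystander: brush 180 mm long, lying on the left. Its x axis runs along it.
- bush: Bystander: small brass cylinder, 26 mm across, 35 mm high, standing on the left, nearer to the robot. Origin: centre of the underside.
There are look-alikes about, which are no part of the job. Leave any purple look-alike of the carrier alone. Leave any red look-alike of the insert alone.

How it is judged (in metres and radians):
On the way, in this order (a step that is already met when the one before it is completed fails the run):
1. the fitting insert is flush in the pocket and pushed down with over 4 N, the carrier standing on its mat (z of insert in the frame of pocket below 0.003 m and distance between insert and pocket below 0.006 m and angle between the z axis of insert and the z axis of carrier, either way round below 0.07 rad and contact force between insert and carrier above 4 N and height (world z) of carrier below 0.012 m), for 0.1 s.
2. the carrier is held up by its handle, level, 7 to 17 cm above the bench (height (world z) of carrier between 0.07 and 0.17 m and angle between carrier's own z axis and vertical below 0.1 rad and distance between the grasp point and handle below 0.055 m and contact force between the fingers and carrier above 2 N), for 0.2 s.
At the end, for the whole second after the job is handed in: Fingers hold the carrier by its handle, still, level within 0.1 rad, underside 70 to 170 mm above the bench, carried by nothing else; insert flush (3 mm, 0.07 rad), tin in its well (6 mm), no other thing moved 30 mm (all of step 2 and z of insert in the frame of pocket below 0.003 m and distance between insert and pocket below 0.006 m and angle between the z axis of insert and the z axis of carrier, either way round below 0.07 rad and distance between tin and well below 0.006 m and angle between the z axis of tin and the z axis of carrier, either way round below 0.09 rad and linear speed of carrier below 0.02 m/s and angular speed of carrier below 0.15 rad/s and contact force between carrier and bottle below 0.1 N and distance of each of round_insert, bearing, disc, bottle, screwdriver, brush, bush from where it was at the start of the episode below 0.03 m); the arm keeps its last pose, push and grip.
It fails at once if a thing that is not part of the job is moved 30 mm or more (distance of any of round_insert, bearing, disc, bottle, screwdriver, brush, bush from where it was at the start of the episode above 0.03 m).
It also fails if it takes over 58 s, if anything falls off the work surface, if the arm or the gripper's body presses on something with over 40 N, if the wrist force passes 120 N, or if a joint passes its speed limit or range.

## Working session

There is one attempt and no reset: what is moved stays moved. The work goes in short steps, Python scripts to look and compute and a shell command to move; the robot and the scene stay as the last step left them, time stands still between calls to the robot, and variables do not carry over. Pictures are saved under pics/ and viewed, and the job is handed in when it is done.

```bash
ls; mkdir -p pics; python3 - <<'E'
from rig import *
import cv2,numpy as np
s=observe()
print({k:np.round(v,3) for k,v in s.items()})
for n in("top","side"):
    cv2.imwrite(f"pics/{n}0.png",snapshot(n)); c=camera_info(n); print(n,np.round(c["K"],1).tolist(),np.round(c["extrinsics"],3).tolist())
E
```

```text
pics
{'time_s': np.float64(0.0), 'joints': array([ 1.441,  0.359,  0.011, -0.   , -1.224, -0.288]), 'joint_vel': array([-0.003, -0.   ,  0.003,  0.   ,  0.001,  0.   ]), 'joint_efforts': array([-1.0000e-03, -5.8272e+01,  2.9306e+01,  6.9970e+00,  7.0000e-03,
       -0.0000e+00]), 'eef_pos': array([273.801, 616.766, 403.737]), 'tool_rot': array([-3.141e+00, -2.000e-03, -1.989e+00]), 'ft_force': array([-0.101, -0.951,  0.533]), 'moment': array([ 0.009, -0.021, -0.002]), 'gripper_width': np.float64(87.63)}
top [[455.7, 0.0, 270.9], [0.0, 455.7, 207.1], [0.0, 0.0, 1.0]] [[0.003, -1.0, -0.003, -22.634], [-0.998, -0.002, -0.061, 505.609], [0.061, 0.003, -0.998, 1207.811], [0.0, 0.0, 0.0, 1.0]]
side [[466.0, 0.0, 276.7], [0.0, 466.0, 211.1], [0.0, 0.0, 1.0]] [[0.829, -0.559, 0.01, -424.986], [-0.397, -0.602, -0.693, 254.898], [0.393, 0.571, -0.721, 1089.551], [0.0, 0.0, 0.0, 1.0]]
```

View pics/top0.png

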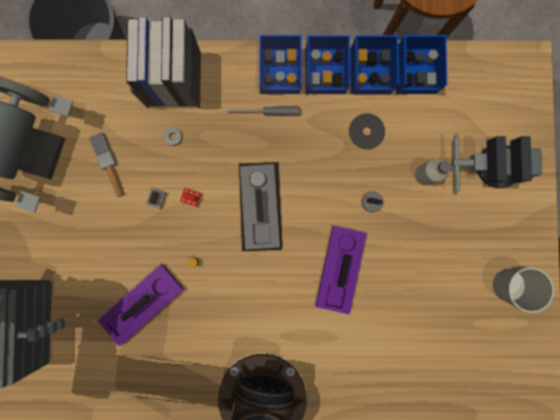

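View pics/side0.png

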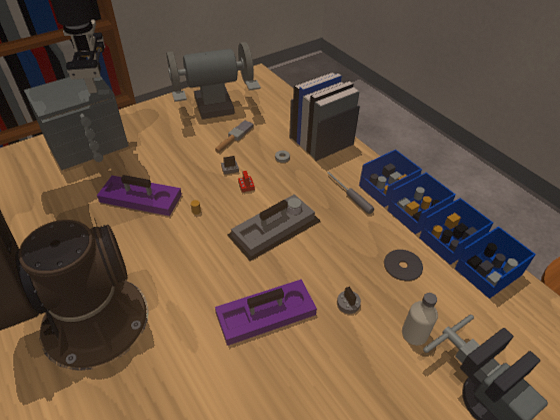

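```bash
cat > h.py <<'E'
from rig import *
import cv2,numpy as np
def ray(cam,uv,z):
    c=camera_info(cam);K=np.array(c["K"]);T=np.array(c["extrinsics"]);R=T[:3,:3];t=T[:3,3]
    o=-R.T@t; d=R.T@np.linalg.solve(K,[uv[0],uv[1],1.]); return (o+d*(z-o[2])/d[2])
def proj(cam,P):
    c=camera_info(cam);K=np.array(c["K"]);T=np.array(c["extrinsics"])
    p=K@(T[:3,:3]@np.array(P,float)+T[:3,3]);return p[:2]/p[2]
def tri(uvs):
    # uvs {cam:uv} least squares
    A=[];b=[]
    for cam,uv in uvs.items():
        c=camera_info(cam);P=np.array(c["K"])@np.array(c["extrinsics"])[:3]
        for k in(0,1):
            r=uv[k]*P[2]-P[k];n=np.linalg.norm(r[:3]);A.append(r[:3]/n);b.append(-r[3]/n)
    x,res,_,_=np.linalg.lstsq(np.array(A),np.array(b),rcond=None);return x,res
E
python3 - <<'E'
from h import *
Z=dict(pocket=16,handle=74,well=16,insert=0,tin=16,carrier=6)
for cam in("top","side"):
    im=snapshot(cam)
    for n in Z:
        print(cam,n,[(np.round(d["xy"],1).tolist(),round(d["conf"],2),np.round(ray(cam,d["xy"],Z[n]),1).tolist()) for d in tip_of(cam,n)])
im=snapshot("top")
cv2.imwrite("pics/cropA.png",cv2.resize(im[140:270,130:290],None,fx=5,fy=5,interpolation=cv2.INTER_CUBIC)[:600])
np.save("top.npy",im)
for n in("insert","carrier"):
    for d in cut_out("top",n):
        m=d["region"].astype(np.uint8);c,_=cv2.findContours(m,0,1)
        print(n,d["conf"],d["xy"],m.sum(),cv2.minAreaRect(max(c,key=len)))
E
```

```text
top pocket [([260.4, 236.4], 0.9, [427.2, 6.4, 16.0]), ([121.2, 322.3], 0.89, [199.5, 373.7, 16.0]), ([332.5, 296.8], 0.72, [267.9, -185.3, 16.0])]
top handle [([258.9, 201.8], 0.94, [515.7, 9.1, 74.0]), ([134.6, 303.0], 0.84, [258.7, 321.9, 74.0]), ([340.0, 271.8], 0.76, [338.4, -197.0, 74.0]), ([260.2, 180.8], 0.69, [569.7, 6.0, 74.0])]
top well [([164.5, 284.6], 0.91, [298.7, 260.7, 16.0]), ([347.8, 243.2], 0.75, [409.7, -226.9, 16.0]), ([253.7, 180.6], 0.62, [577.0, 25.0, 16.0])]
top insert [([157.6, 196.6], 0.83, [534.6, 287.2, 0.0]), ([189.8, 197.0], 0.71, [533.7, 199.5, 0.0])]
top tin [([258.5, 181.8], 0.58, [573.8, 12.1, 16.0])]
top carrier [([260.2, 205.8], 0.87, [509.7, 7.5, 6.0]), ([144.7, 306.1], 0.83, [240.5, 315.0, 6.0]), ([337.7, 268.5], 0.8, [341.8, -201.0, 6.0]), ([156.5, 196.6], 0.54, [534.1, 288.7, 6.0])]
side pocket [([116.5, 190.3], 0.79, [197.7, 376.4, 16.0]), ([235.5, 323.7], 0.77, [264.5, -198.6, 16.0])]
side handle [([262.7, 302.5], 0.95, [327.5, -217.2, 74.0]), ([134.0, 180.6], 0.61, [242.6, 321.4, 74.0]), ([273.4, 207.8], 0.56, [511.4, 15.5, 74.0]), ([230.2
[... 491 characters left out ...]
), ([269.5, 228.5], 0.57, [495.2, 10.0, 6.0])]
insert 0.82 [189.7, 198.0] 264 ((190.0500030517578, 197.34999084472656), (18.024980545043945, 14.546475410461426), 18.43494987487793)
insert 0.75 [156.9, 200.6] 298 ((155.49998474121094, 198.5), (16.443843841552734, 18.34120750427246), 18.434947967529297)
carrier 0.96 [138.7, 305.6] 3024 ((139.893798828125, 304.0929260253906), (36.123680114746094, 87.58111572265625), 48.8140754699707)
carrier 0.83 [337.2, 270.5] 2903 ((339.9693298339844, 269.8411560058594), (35.64569091796875, 83.90970611572266), 12.26477336883545)
carrier 0.8 [262.3, 210.9] 2587 ((258.87054443359375, 206.68780517578125), (83.0028076171875, 33.98484420776367), 85.91438293457031)
```

View pics/cropA.png

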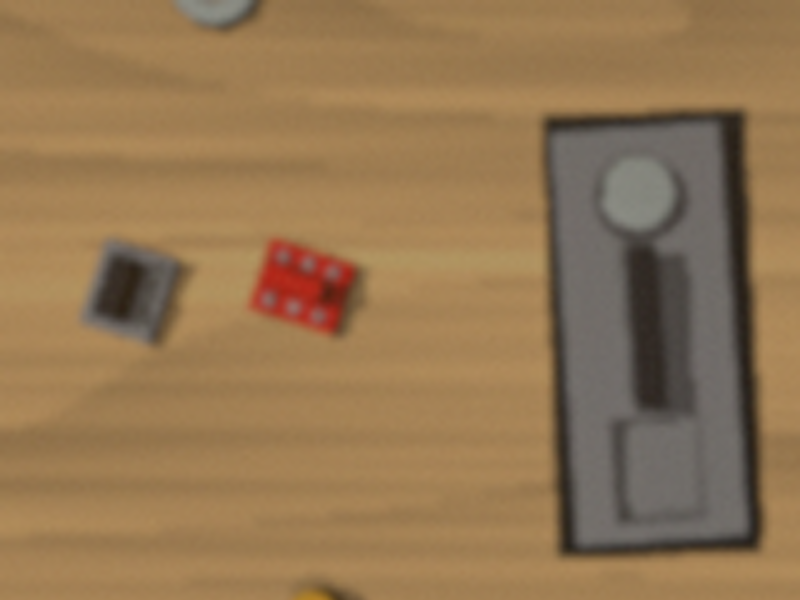

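```bash
python3 - <<'E'
from h import *
im=np.load("top.npy")
# carrier top grey: subpixel
big=cv2.resize(im,None,fx=4,fy=4,interpolation=cv2.INTER_CUBIC).astype(int)
hsv=cv2.cvtColor(big.clip(0,255).astype(np.uint8),cv2.COLOR_BGR2HSV)
f=lambda p:(np.array(p)+.5)/4-.5
grey=((hsv[...,1]<60)&(hsv[...,2]>70)).astype(np.uint8)
def rect(x0,y0,x1,y1,z,nm):
    m=np.zeros_like(grey);m[y0*4:y1*4,x0*4:x1*4]=grey[y0*4:y1*4,x0*4:x1*4]
    c,_=cv2.findContours(m,0,1);c=max(c,key=cv2.contourArea)
    b=cv2.boxPoints(cv2.minAreaRect(c));P=np.array([ray("top",f(q),z) for q in b])
    print(nm,np.round([f(q) for q in b],1).tolist(),"\n",np.round(P,1).tolist(),"ctr",P.mean(0).round(1))
    for i in(0,1): e=P[i+1]-P[i];print(np.linalg.norm(e).round(1),np.arctan2(e[1],e[0]).round(3))
rect(236,158,285,255,34,"carrier")
rect(143,185,169,212,18,"insert")
s=[d for d in tip_of("side","tin")]
print(proj("top",(430,7,34)))
E
```

```text
carrier [[238.6999969482422, 165.60000610351562], [273.79998779296875, 163.10000610351562], [279.70001220703125, 247.10000610351562], [244.5, 249.60000610351562]] 
 [[614.9, 64.5, 34.0], [621.7, -28.9, 34.0], [399.3, -44.9, 34.0], [392.6, 47.5, 34.0]] ctr [507.1   9.5  34. ]
93.7 -1.498
223.0 -3.07
insert [[145.8000030517578, 203.5], [151.1999969482422, 187.39999389648438], [165.1999969482422, 192.10000610351562], [159.8000030517578, 208.1999969482422]] 
 [[514.4, 314.0, 18.0], [557.8, 300.3, 18.0], [545.3, 262.4, 18.0], [501.9, 276.1, 18.0]] ctr [529.8 288.2  18. ]
45.6 -0.304
39.9 -1.89
[259.99396175 235.34386924]
```

```bash
cat >> h.py <<'E'
from scipy.spatial.transform import Rotation as Ro
def rel(p,yaw):
    s=observe();R=Ro.from_euler("xyz",s["tool_rot"]).as_matrix()
    d=R.T@(np.array(p,float)-s["eef_pos"])
    a=np.arctan2(R[1,0],R[0,0]);dy=(yaw-a+np.pi/2)%np.pi-np.pi/2
    print("eef",np.round(s["eef_pos"],1),"rot",np.round(s["tool_rot"],3),"cm",np.round(d/10,2),"turn",round(-dy,3))
E
python3 -c "
from h import *
rel((530,288,330),-0.304+np.pi/2)"
```

```text
eef [273.9 616.9 404.7] rot [ 3.142  0.    -1.989] cm [ 19.67 -36.75   7.47] turn -0.114
```

```bash
python3 -m creep '2 -3.7 0 -0.01;4 -7.4 0 -0.03;6 -11 0.5 -0.05;8 -15 1 -0.07;10 -18.7 2 -0.09;12 -22.4 3 -0.1;14 -26 4 -0.11;16 -30 5 -0.114;18 -33.6 6 -0.114;19 -35.5 7 -0.114;19.7 -36.75 7.5 -0.114;19.7 -36.75 7.5 -0.114' 0.4
python3 - <<'E'
from h import *
for n in("top","side"): cv2.imwrite(f"pics/{n}1.png",snapshot(n))
rel((530,288,250),-0.304+np.pi/2)
E
```

```text
time_s: 2.2
eef_pos: [530.5, 286.5, 328.9]
tool_rot: [3.141, -0.001, -1.877]
ft_force: [0.4, 1.0, 0.1]
gripper_width: 53.1
eef [529.9 288.1 329.9] rot [-3.141  0.    -1.875] cm [ 0.   -0.01  7.99] turn -0.0
```

View pics/top1.png

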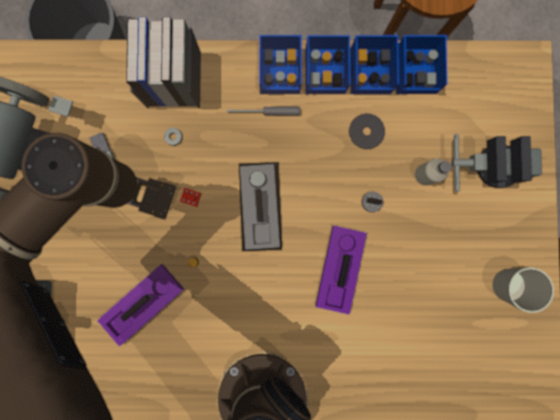

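View pics/side1.png

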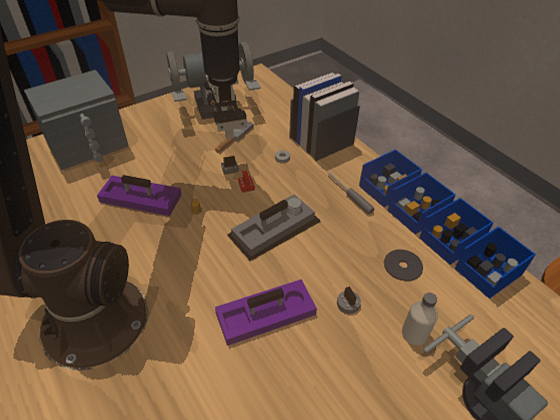

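```bash
python3 -m creep '0 0 2;0 0 5;0 0 8;0 0 9.5;0 0 10.2;0 0 10.2'
python3 - <<'E'
from h import *
im=snapshot("side")
cv2.imwrite("pics/side2.png",cv2.resize(im[100:220,160:320],None,fx=5,fy=5,interpolation=cv2.INTER_CUBIC))
rel((530,288,200),-0.304+np.pi/2)
E
```

```text
eef [529.7 288.5 330.1] rot [-3.141e+00  1.000e-03 -1.874e+00] cm [ 0.04 -0.04 13.01] turn 0.001$[0]: bad value
```

View pics/side2.png

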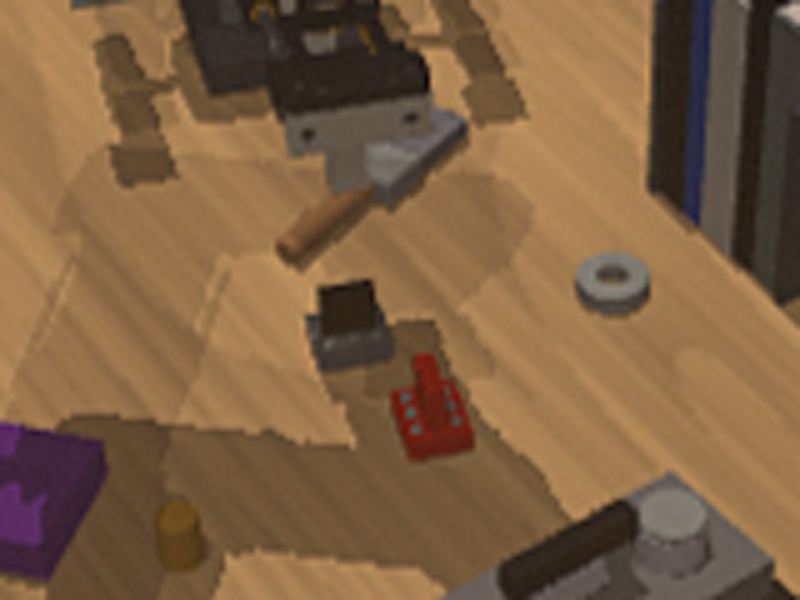

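```bash
python3 -m creep '0 0 2 0;0 0 5 0;0 0 8 0;0 0 9.5 0;0 0 10.2 0;0 0 10.2 0'
python3 - <<'E'
from h import *
im=snapshot("side")
cv2.imwrite("pics/side3.png",cv2.resize(im[100:220,160:320],None,fx=5,fy=5,interpolation=cv2.INTER_CUBIC))
rel((530,288,200),-0.304+np.pi/2)
E
```

```text
time_s: 2.95
eef_pos: [529.4, 288.6, 227.3]
tool_rot: [3.141, -0.001, -1.873]
ft_force: [0.3, -1.1, -0.2]
gripper_width: 52.5
eef [529.8 288.6 228.2] rot [-3.141  0.    -1.873] cm [ 0.06 -0.04  2.82] turn 0.001
```

View pics/side3.png

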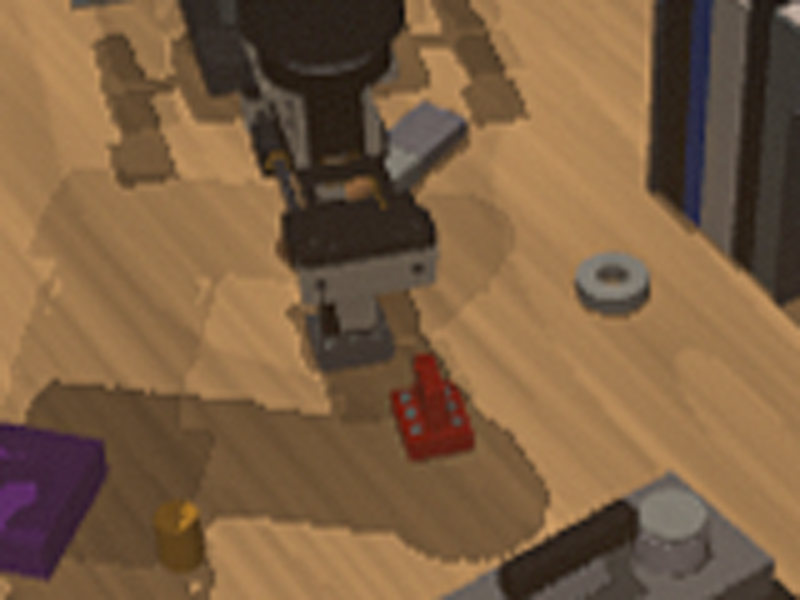

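```bash
python3 - <<'E'
from h import *
s=observe();R=Ro.from_euler("xyz",s["tool_rot"]).as_matrix()
for x in(-28,28):
  for y in(-9.5,9.5):
    p=s["eef_pos"]+R@[x,y,178]; q=proj("side",p); print("tip",x,y,p.round(1),((q-[160,100]+.5)*5).round(0))
y=-.304
for lx in(-17,17):
  for ly in(-6,6):
    for z in (18,50):
      for c in((530,288),):
        q=proj("side",(c[0]+lx*np.cos(y)-ly*np.sin(y),c[1]+lx*np.sin(y)+ly*np.cos(y),z));print("tab",lx,ly,z,((q-[160,100]+.5)*5).round(0))
for lx in(-24,24):
  for ly in(-20,20):
    q=proj("side",(530+lx*np.cos(y)-ly*np.sin(y),288+lx*np.sin(y)+ly*np.cos(y),18));print("foot",lx,ly,((q-[160,100]+.5)*5).round(0))
E
```

```text
tip -28 -9.5 [547.3 312.6  50.2] [352. 259.]
tip -28 9.5 [529.2 318.2  50.2] [322. 265.]
tip 28 -9.5 [530.6 259.1  50.2] [372. 316.]
tip 28 9.5 [512.5 264.8  50.2] [342. 321.]
tab -17 -6 18 [326. 342.]
tab -17 -6 50 [322. 302.]
tab -17 6 18 [322. 330.]
tab -17 6 50 [318. 290.]
tab 17 -6 18 [380. 332.]
tab 17 -6 50 [377. 292.]
tab 17 6 18 [375. 320.]
tab 17 6 50 [373. 280.]
foot -24 -20 [320. 358.]
foot -24 20 [306. 317.]
foot 24 -20 [396. 344.]
foot 24 20 [381. 304.]
```

```bash
python3 -m creep '0 0 1 0;0 0 2 0;0 0 2.6 0;0 0 2.8 0;0 0 2.8 0' 
python3 -m creep '0 0 0 0;0 0 0 0;0 0 0 0;0 0 0 0;0 0 0 0;0 0 0 0' 1
python3 -m creep '0 0 -0.5 0;0 0 -1.5 0;0 0 -3 0;0 0 -5 0;0 0 -7 0;0 0 -7 0'
python3 - <<'E'
from h import *
for n in("top","side"):
  im=snapshot(n);print(n,[(d["xy"],d["conf"]) for d in tip_of(n,"insert")])
  cv2.imwrite(f"pics/{n}4.png",cv2.resize(im[100:220,160:320] if n=="side" else im[130:260,120:290],None,fx=4,fy=4,interpolation=cv2.INTER_CUBIC))
E
```

```text
time_s: 3.5
eef_pos: [529.8, 287.6, 199.2]
tool_rot: [3.141, -0.001, -1.875]
ft_force: [-0.6, -0.7, 0.5]
gripper_width: 52.5
time_s: 4.1
eef_pos: [529.9, 287.8, 199.8]
tool_rot: [-3.141, 0.0, -1.875]
ft_force: [-0.2, -0.1, -0.4]
gripper_width: 11.9
time_s: 4.7
eef_pos: [530.7, 288.4, 273.5]
tool_rot: [-3.138, 0.005, -1.874]
ft_force: [-0.1, 0.2, -0.5]
gripper_width: 12.1
top [([189.7, 197.8], 0.72)]
side [([248.9, 190.3], 0.59), ([228.1, 152.2], 0.57)]
```

View pics/side4.png

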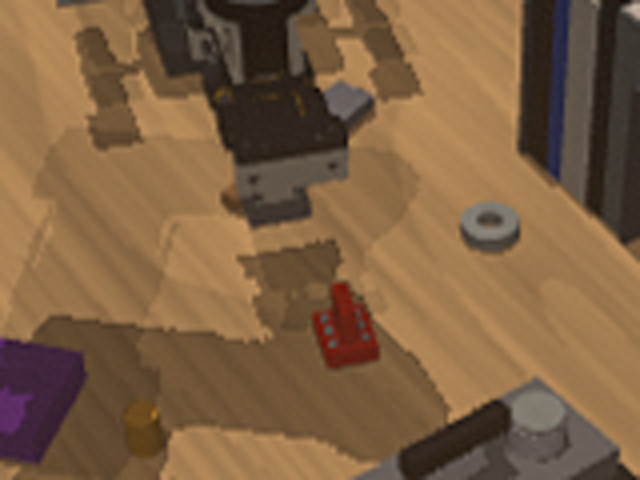

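```bash
cat > fit.py <<'E'
from h import *
from scipy.ndimage import map_coordinates,gaussian_filter
from scipy.optimize import minimize
def seg(a,b,n=60): return [np.array(a)+(np.array(b)-np.array(a))*t for t in np.linspace(0.03,.97,n)]
def box(cx,w,d,z):
    c=[(cx-w/2,-d/2,z),(cx+w/2,-d/2,z),(cx+w/2,d/2,z),(cx-w/2,d/2,z)]
    return sum([seg(c[i],c[(i+1)%4]) for i in range(4)],[])
S=np.array(box(0,220,90,34)+box(-72,52,44,34)+[(72+20*np.cos(t),20*np.sin(t),58) for t in np.linspace(0,6.28,60)])
def P(cam,p):
    c=camera_info(cam);M=np.array(c["K"])@np.array(c["extrinsics"])[:3]
    R=Ro.from_euler("z",p[2]).as_matrix();W=S@R.T+[p[0],p[1],0];q=np.c_[W,np.ones(len(W))]@M.T;return q[:,:2]/q[:,2:]
if __name__=="__main__":
  G={}
  for cam in("top","side"):
    g=cv2.cvtColor(snapshot(cam),cv2.COLOR_BGR2GRAY).astype(float)
    G[cam]=g
  for cams in(("top",),("side",),("top","side")):
    p=np.array([507,9.5,.06])
    for s in(2,1):
        E={c:np.hypot(*np.gradient(gaussian_filter(G[c],s))) for c in cams}
        def f(p): return -sum(np.minimum(map_coordinates(E[c],P(c,p)[:,::-1].T,order=1),15).mean() for c in cams)
        r=minimize(f,p,method="Nelder-Mead",options=dict(initial_simplex=[p,p+[6,0,0],p+[0,6,0],p+[0,0,.05]]));p=r.x
    print(cams,p.round(3),r.fun,"pocket",(p[:2]-72*np.array([np.cos(p[2]),np.sin(p[2])])).round(1))
  for cam in("top","side"):
    im=cv2.cvtColor(G[cam].astype(np.uint8),cv2.COLOR_GRAY2BGR);a,b=(155,255),(225,300)
    if cam=="side":a,b=(185,265),(220,330)
    k=5;v=cv2.resize(im[a[0]:a[1],b[0]:b[1]],None,fx=k,fy=k,interpolation=cv2.INTER_CUBIC)
    for q in P(cam,p): cv2.circle(v,tuple(int(t) for t in (q-[b[0],a[0]]+.5)*k),1,(0,0,255),-1)
    cv2.imwrite(f"pics/fit_{cam}.png",v)
E
python3 fit.py
```

```text
('top',) [5.07127e+02 1.15430e+01 7.50000e-02] -9.117669073980974 pocket [435.3   6.1]
('side',) [5.0717e+02 1.0036e+01 7.3000e-02] -10.86676710464552 pocket [435.4   4.8]
('top', 'side') [5.0714e+02 9.5870e+00 6.0000e-02] -20.110955484235674 pocket [435.3   5.3]
```

View pics/fit_top.png

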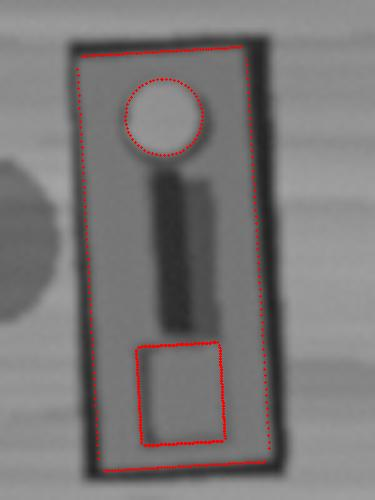

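View pics/fit_side.png

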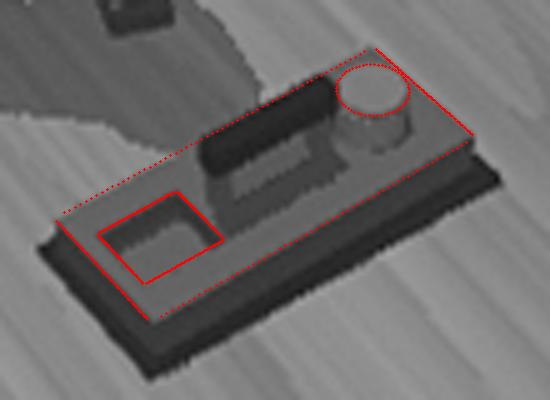

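```bash
python3 -c "
from h import *
rel((435.3,5.3,290),0.062+np.pi/2)"
```

```text
eef [529.6 287.5 268.9] rot [ 3.141e+00 -1.000e-03 -1.875e+00] cm [29.75  0.55 -2.07] turn -0.366
```

```bash
python3 -m creep '0.5 0 -0.8 -0.02;2 0 -1.8 -0.06;5 0.1 -2.1 -0.1;9 0.2 -2.1 -0.16;13 0.25 -2.1 -0.22;17 0.3 -2.1 -0.28;21 0.4 -2.1 -0.33;25 0.5 -2.1 -0.366;28 0.55 -2.1 -0.366;29.3 0.55 -2.1 -0.366;29.75 0.55 -2.1 -0.366;29.75 0.55 -2.1 -0.366'
python3 -m creep '0 0 1 0;0 0 2.2 0;0 0 3.2 0;0 0 3.7 0;0 0 3.7 0;0 0 3.7 0'
python3 - <<'E'
from h import *
for n in("top","side"):
  im=snapshot(n);np.save(n+".npy",im)
  cv2.imwrite(f"pics/{n}5.png",cv2.resize(im[145:275,195:345],None,fx=5,fy=5,interpolation=cv2.INTER_CUBIC)[:600])
rel((435.3,5.3,253),0.062+np.pi/2)
E
```

```text
time_s: 6.2
eef_pos: [435.9, 5.5, 291.0]
tool_rot: [-3.141, 0.0, -1.509]
ft_force: [1.1, -0.0, -1.0]
gripper_width: 11.4
time_s: 6.8
eef_pos: [435.8, 5.8, 253.6]
tool_rot: [3.141, -0.0, -1.508]
ft_force: [-0.7, -0.6, -1.5]
gripper_width: 12.2
eef [435.9   5.7 254. ] rot [-3.141  0.    -1.508] cm [0.04 0.06 0.1 ] turn 0.0
```

View pics/side5.png

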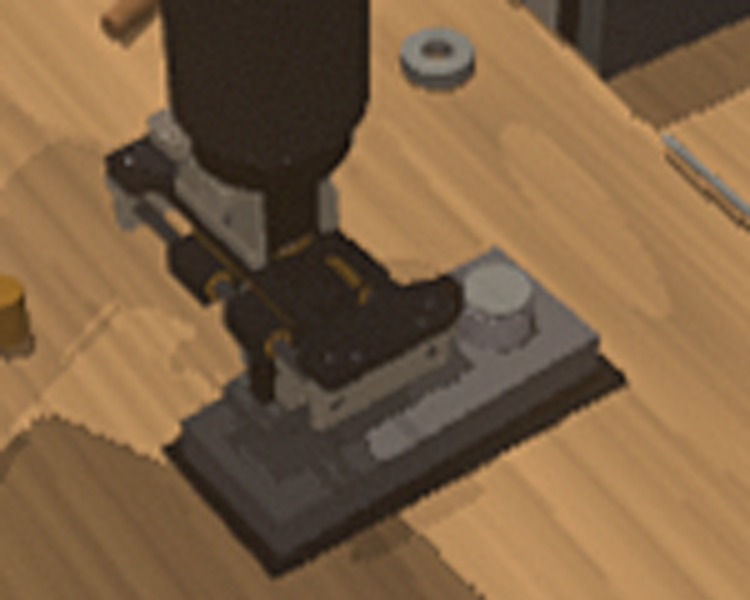

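View pics/top5.png

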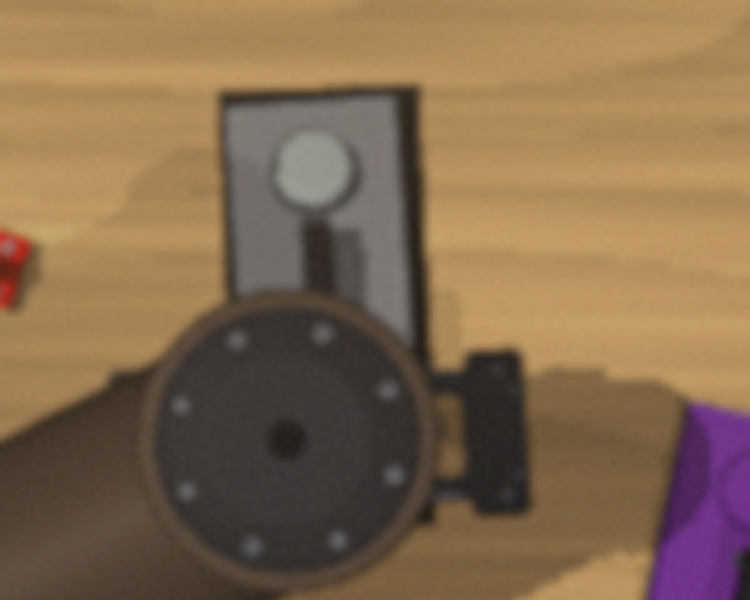

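```bash
python3 -m creep '0 0 0.8 0;0.05 0.06 1.4 0;0.05 0.06 1.8 0;0.05 0.06 2.1 0;0.05 0.06 2.4 0;0.05 0.06 2.4 0'

```

```text
time_s: 7.5
eef_pos: [434.9, 4.9, 229.2]
tool_rot: [3.141, -0.0, -1.509]
ft_force: [0.7, 1.1, -1.1]
gripper_width: 11.9
```

```bash
python3 -m creep '0 0 0.3 0;0 0 0.5 0;0 0 0.7 0;0 0 0.7 0'

```

```text
time_s: 7.9
eef_pos: [434.9, 4.9, 222.4]
tool_rot: [3.141, -0.0, -1.509]
ft_force: [-0.5, -1.7, -0.9]
gripper_width: 11.8
```

```bash
python3 -m creep '0 0 0.2 0;0 0 0.4 0;0 0 0.5 0;0 0 0.5 0'; python3 -m creep '0 0 0.1 0;0 0 0.2 0;0 0 0.2 0'

```

```text
time_s: 8.3
eef_pos: [435.0, 5.0, 217.5]
tool_rot: [3.141, 0.0, -1.509]
ft_force: [0.5, -1.3, -2.1]
gripper_width: 11.8
time_s: 8.6
eef_pos: [435.1, 5.0, 215.7]
tool_rot: [-3.142, 0.0, -1.509]
ft_force: [0.6, -2.4, 1.0]
gripper_width: 12.2
```

```bash
for i in 1; do python3 -m creep '0 0 0.1 0;0 0 0.1 0'; done; python3 -m creep '0 0 0.15 0;0 0 0.15 0'

```

```text
time_s: 8.8
eef_pos: [435.0, 5.0, 215.7]
tool_rot: [-3.141, -0.0, -1.508]
ft_force: [-6.5, -0.3, 19.1]
gripper_width: 11.8
time_s: 9.0
eef_pos: [435.3, 5.1, 215.2]
tool_rot: [-3.14, -0.0, -1.508]
ft_force: [-10.2, 0.0, 33.6]
gripper_width: 12.0
```

```bash
python3 -m creep '0 0 0 0;0 0 0 0;0 0 0 0'
python3 - <<'E'
from h import *
s=observe();print(s["eef_pos"].round(1),s["ft_force"].round(1),s["moment"].round(2),s["tool_rot"].round(4))
n="side";im=snapshot(n)
cv2.imwrite(f"pics/{n}6.png",cv2.resize(im[180:280,215:325],None,fx=6,fy=6,interpolation=cv2.INTER_CUBIC))
E
```

```text
time_s: 9.3
eef_pos: [435.2, 5.0, 215.2]
tool_rot: [-3.14, -0.0, -1.508]
ft_force: [-10.3, -1.3, 33.4]
gripper_width: 12.1
[435.2   5.  215.2] [-10.3  -1.3  33.4] [-0.23  3.87 -0.06] [-3.1403e+00 -1.0000e-04 -1.5076e+00]
```

View pics/side6.png

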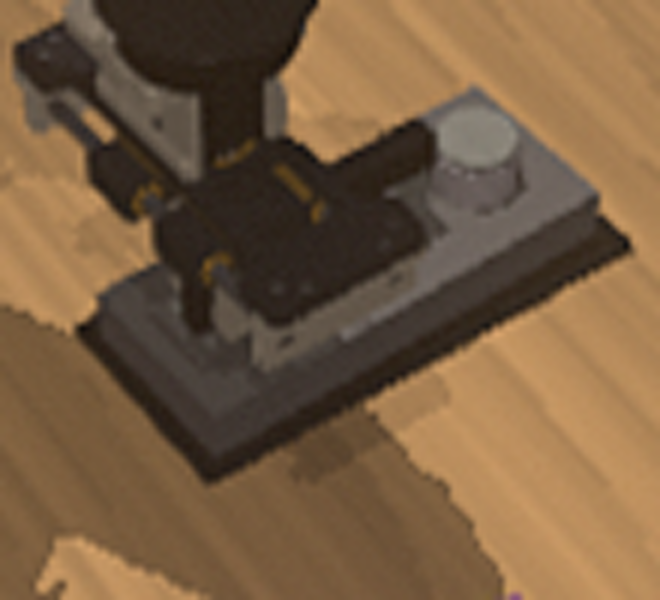

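```bash
python3 -m creep '0 0 -0.1 0;0 0 -0.2 0;0 0 -0.2 0'
python3 -m creep '0 0 0 0;0 0 0 0;0 0 0 0;0 0 0 0' 0.5
python3 -m creep '0 0 -1 0;0 0 -3 0;0 0 -6 0;0 0 -10 0;0 0 -13 0;0 -4 -14 0;0 -8 -14 0;0 -8 -14 0'
python3 - <<'E'
from h import *
n="side";im=snapshot(n)
cv2.imwrite(f"pics/{n}7.png",cv2.resize(im[180:280,215:325],None,fx=6,fy=6,interpolation=cv2.INTER_CUBIC))
n="top";im=snapshot(n)
cv2.imwrite(f"pics/{n}7.png",cv2.resize(im[140:270,190:340],None,fx=4,fy=4,interpolation=cv2.INTER_CUBIC))
E
python3 fit.py
```

```text
time_s: 9.65
eef_pos: [435.1, 5.1, 215.3]
tool_rot: [-3.141, 0.0, -1.509]
ft_force: [-1.4, -0.4, 6.2]
gripper_width: 12.1
time_s: 10.05
eef_pos: [435.0, 5.0, 215.0]
tool_rot: [3.141, -0.0, -1.509]
ft_force: [0.9, -0.4, -0.3]
gripper_width: 38.4
time_s: 10.85
eef_pos: [518.5, 10.5, 356.1]
tool_rot: [-3.139, -0.0, -1.509]
ft_force: [-1.7, -1.3, -1.1]
gripper_width: 43.8
('top',) [ 5.33219e+02  1.49360e+01 -2.33000e-01] -6.590079982073059 pocket [463.2  31.5]
('side',) [ 5.09425e+02  2.04430e+01 -7.00000e-02] -7.010926165467511 pocket [437.6  25.5]
('top', 'side') [501.052 -14.813  -0.798] -13.10233352616378 pocket [450.8  36.7]
```

View pics/side7.png

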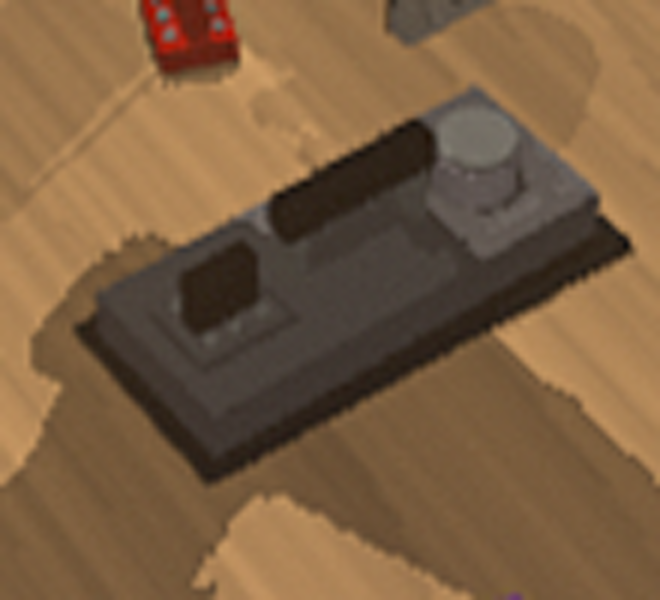

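View pics/top7.png

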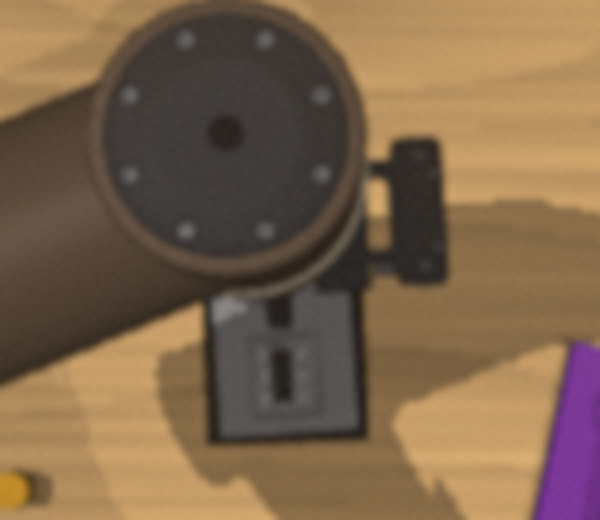

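View pics/fit_side.png

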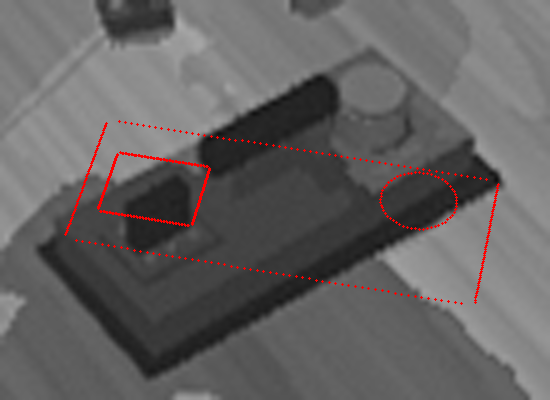

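```bash
python3 - <<'E'
from h import *
y=.062
for z in(66,69):
  for lx in(-17,17):
   for ly in (-6,6):
    q=proj("side",(435.3+lx*np.cos(y)-ly*np.sin(y),5.2+lx*np.sin(y)+ly*np.cos(y),z));print(z,lx,ly,((q-[215,180]+.5)*6).round(0))
rel((507.1,9.6,233),y+np.pi/2)
E
```

```text
66 -17 -6 [197. 292.]
66 -17 6 [181. 275.]
66 17 -6 [261. 257.]
66 17 6 [245. 240.]
69 -17 -6 [197. 287.]
69 -17 6 [181. 270.]
69 17 -6 [261. 252.]
69 17 6 [244. 236.]
eef [514.2   9.7 355.2] rot [ 3.141 -0.    -1.509] cm [-0.03  0.7  12.22] turn -0.0
```

```bash
python3 -m creep '0 0.4 2 0;0 0.7 5 0;0 0.7 7 0;0 0.7 8 0;0 0.7 8 0;0 0.7 8 0' 0.4
python3 - <<'E'
from h import *
n="side";im=snapshot(n)
cv2.imwrite(f"pics/{n}8.png",cv2.resize(im[180:280,215:325],None,fx=6,fy=6,interpolation=cv2.INTER_CUBIC))
rel((507.1,9.6,233),.062+np.pi/2)
E
```

```text
time_s: 11.65
eef_pos: [508.1, 9.7, 276.1]
tool_rot: [-3.141, 0.0, -1.508]
ft_force: [0.2, 0.5, -0.3]
gripper_width: 52.9
eef [508.3   9.7 276.4] rot [-3.14   0.    -1.508] cm [0.   0.12 4.34] turn 0.001
```

View pics/side8.png

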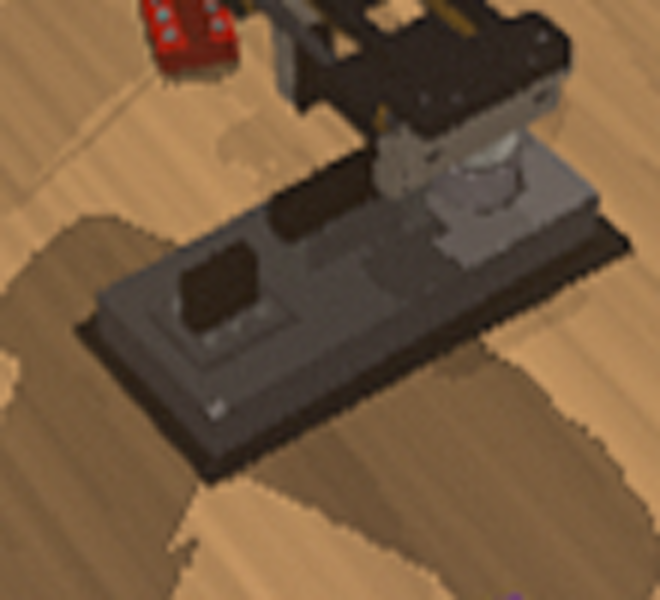

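Fingers straddle the handle bar (bar centre about (345,180), insert flush at (220,300)). Descending and gripping.

```bash
python3 -m creep '0 0.1 1.5 0;0 0.1 3 0;0 0.1 4 0;0 0.1 4.3 0;0 0.1 4.3 0;0 0.1 4.3 0'
python3 -m creep '0 0 0 0;0 0 0 0;0 0 0 0;0 0 0 0;0 0 0 0;0 0 0 0' 1
python3 -m creep '0 0 -0.1 0;0 0 -0.4 0;0 0 -0.8 0;0 0 -1.2 0;0 0 -1.2 0'
python3 - <<'E'
from h import *
n="side";im=snapshot(n)
cv2.imwrite(f"pics/{n}9.png",cv2.resize(im[170:280,205:325],None,fx=5,fy=5,interpolation=cv2.INTER_CUBIC))
rel((507.1,9.6,333),.062+np.pi/2);print(observe()["ft_force"],observe()["moment"])
E
```

```text
time_s: 12.3
eef_pos: [507.3, 9.6, 232.8]
tool_rot: [-3.141, 0.0, -1.508]
ft_force: [-0.8, 0.4, 0.1]
gripper_width: 52.9
time_s: 12.9
eef_pos: [506.9, 9.3, 232.2]
tool_rot: [3.141, -0.0, -1.508]
ft_force: [0.4, -1.4, 0.9]
gripper_width: 16.0
time_s: 13.4
eef_pos: [507.1, 9.6, 244.8]
tool_rot: [-3.141, 0.0, -1.508]
ft_force: [0.9, -1.3, -6.5]
gripper_width: 15.5
eef [507.    9.5 244.5] rot [-3.141  0.    -1.509] cm [-0.01 -0.02 -8.85] turn 0.0
[ 0.45025842  0.59755694 -6.60077748] [-0.03816029  0.07065948 -0.03434056]
```

View pics/side9.png

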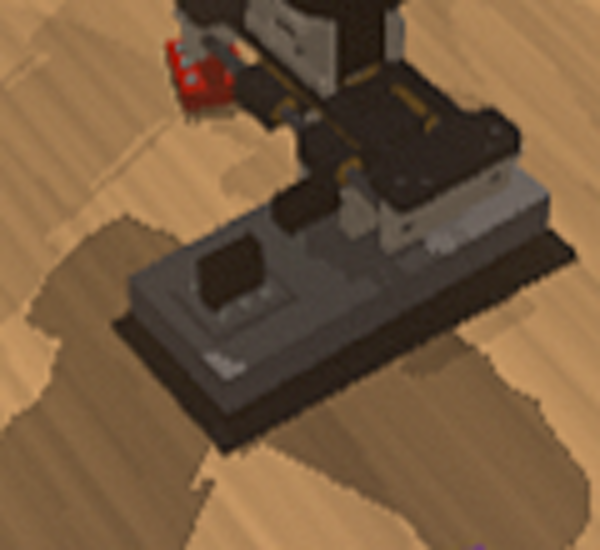

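```bash
python3 -m creep '0 0 -0.4 0;0 0 -1.2 0;0 0 -2.3 0;0 0 -3.5 0;0 0 -4.7 0;0 0 -5.9 0;0 0 -7 0;0 0 -7.9 0;0 0 -8.5 0;0 0 -8.8 0;0 0 -8.8 0;0 0 -8.8 0'
python3 -m creep '0 0 0 0;0 0 0 0;0 0 0 0;0 0 0 0;0 0 0 0'
python3 - <<'E'
from h import *
print(observe()["ft_force"].round(1),observe()["moment"].round(2),np.abs(observe()["joint_vel"]).max())
for n in("side","top"):
    im=snapshot(n);cv2.imwrite(f"pics/{n}10.png",im)
    cv2.imwrite(f"pics/{n}10c.png",cv2.resize(im[130:250,195:345],None,fx=5,fy=5,interpolation=cv2.INTER_CUBIC))
E
```

```text
time_s: 14.65
eef_pos: [506.7, 9.4, 331.7]
tool_rot: [3.141, -0.0, -1.509]
ft_force: [0.2, -0.1, -7.1]
gripper_width: 15.9
time_s: 15.15
eef_pos: [506.9, 9.5, 332.1]
tool_rot: [3.141, -0.0, -1.509]
ft_force: [0.6, 0.2, -7.9]
gripper_width: 15.8
[ 0.6  0.2 -7.9] [-0.09  0.05  0.06] 0.0019471255345209178
```

View pics/side10c.png

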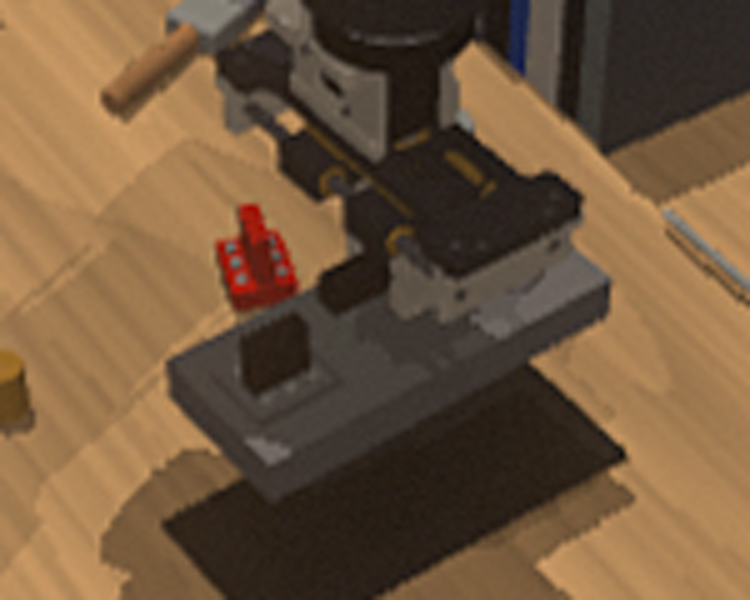

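View pics/side10.png

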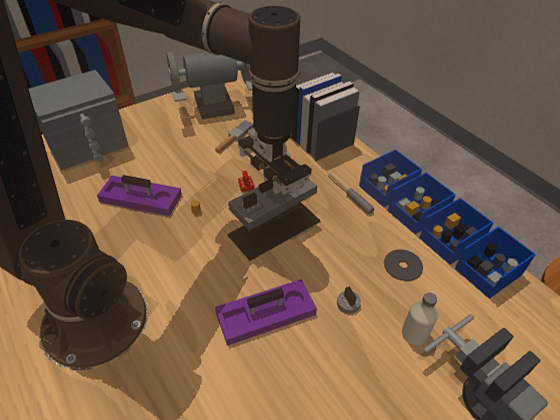

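View pics/top10.png

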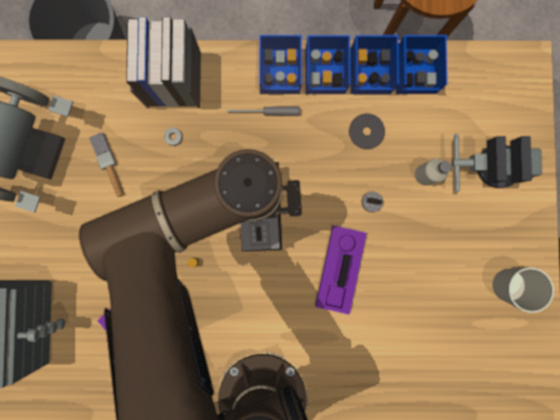

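```bash
python3 - <<'E'
from h import *
y=.062
for tilt in(0,.05):
 for lx,ly,lz in((-110,45,28),(-110,-45,28),(-110,-45,0),(110,-45,28),(110,-45,0)):
  z=lz+105+lx*tilt
  q=proj("side",(506.9+lx*np.cos(y)-ly*np.sin(y),9.5+lx*np.sin(y)+ly*np.cos(y),z));print(tilt,lx,ly,lz,((q-[195,130]+.5)*5).round(0))
E
```

```text
0 -110 45 28 [167. 363.]
0 -110 -45 28 [270. 469.]
0 -110 -45 0 [271. 507.]
0 110 -45 28 [613. 282.]
0 110 -45 0 [609. 320.]
0.05 -110 45 28 [168. 371.]
0.05 -110 -45 28 [270. 476.]
0.05 -110 -45 0 [272. 514.]
0.05 110 -45 28 [614. 274.]
0.05 110 -45 0 [610. 313.]
```

```bash
python3 -c "
from rig import *
print(sign_off()); s=observe(); print(s['time_s'],s['eef_pos'],s['ft_force'],s['gripper_width'])"
```

```text
the job is handed in; nothing more can be done
None
the job is handed in; nothing more can be done
```

I pushed the grey rectangular insert into the carrier's pocket, lifted the carrier by its handle and handed the job in at about 15 s, with the arm still holding it. `sign_off()` gives no verdict, and it allowed no readings afterwards, so everything below was checked before handing in.

- **Insert:** it was pressed down with about 33 N and held for over 0.3 s. The side view after release showed it flush, with the tab top within about 1 mm of the predicted height. During the push I also saw about −10 N sideways and a moment of about 3.9 N m. I put the sideways force down to friction, but I could not fully account for the moment. The carrier did not shift.
- **Carrier:** the underside is about 105 mm above the bench, roughly 100 mm clear of the mat. The side view shows it level to within about 0.03 rad. Joint speeds were near zero. The gripper is at 15.8 mm on the 16 mm bar.
- **Tin:** the gripper hides it in the final pictures, so I could not see it at the end. It was in its well just before I gripped the handle. The readings were 6.5 to 7.9 N (noisy) against about 6.3 N expected with insert and tin. The moment was near zero, so the carrier is balanced.
- **Other things:** in the last pictures they appear where they were at the start. I checked this by eye and did not measure it.

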